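# Release the thick tube from its chute

### The job

Two chutes on the archive table each hold a cardboard tube behind a gate, one thick and one slim. Press down the pad of the lever beside the thick tube's chute until its gate lifts and the tube rolls out into the tray below, then let the lever come back up so that the gate is shut again. Do not touch the tubes, keep the slim tube's gate shut, and leave everything else on the table where it is.

Things in the scene. Friction and masses are not known exactly. Their poses are not given: they have to be found in the camera images.
- chute_a: Grey steel chute holding the thick tube (both alike, fixed). Origin on the table, mid-lane, in the gate's plane; own +x uphill, -x down to its tray, roughly towards the robot. Lane 94 mm wide, 10 deg slope, surface 45 mm high at the gate; tray at x -50..-119 mm, floor 14 mm high, walls 54 mm. Lane walls at most 80 mm high. Lever on the -y side, pivot (along x) at y -72, z 105 mm.
- pad_a (a point): Middle of the top face of the press pad of the thick tube's lever: a 36 x 36 mm plate faced with black rubber, 95 mm from the pivot. At rest 138 mm above the table, sloping up outward by 0.33 rad; it goes down 60 mm on its arc to the stop (78 mm above the table, sloping the other way). Nothing stands above or below it.
- lever_a (a joint): Rocking lever of the thick tube's chute, rad: 0 = at rest (pad up, gate shut), 0.65 = pad pressed down to its stop (gate fully up). A spring returns it to 0 on release; pressing the pad takes about 3 N at first, 8 N at the stop. The shut gate hangs 8 mm above the lane; the thick tube can pass only from about 0.5 rad.
- tube_thick_center (a point): Centre of the thick cardboard tube with white end caps, 40 mm in diameter, 84 mm long, lying across its lane (along the chute's y) against the gate.
- chute_b: Grey steel chute holding the slim tube (both alike, fixed). Origin on the table, mid-lane, in the gate's plane; own +x uphill, -x down to its tray, roughly towards the robot. Lane 94 mm wide, 10 deg slope, surface 45 mm high at the gate; tray at x -50..-119 mm, floor 14 mm high, walls 54 mm. Lane walls at most 80 mm high. Lever on the -y side, pivot (along x) at y -72, z 105 mm.
- pad_b (a point): Middle of the top face of the press pad of the slim tube's lever: a 36 x 36 mm plate faced with black rubber, 95 mm from the pivot. At rest 138 mm above the table, sloping up outward by 0.33 rad; it goes down 60 mm on its arc to the stop (78 mm above the table, sloping the other way). Nothing stands above or below it.
- lever_b (a joint): Rocking lever of the slim tube's chute, rad: 0 = at rest (pad up, gate shut), 0.65 = pad pressed down to its stop (gate fully up). A spring returns it to 0 on release; pressing the pad takes about 3 N at first, 8 N at the stop. The shut gate hangs 8 mm above the lane; the thick tube can pass only from about 0.5 rad.
- tube_slim_center (a point): Centre of the slim cardboard tube with white end caps, 24 mm in diameter, 84 mm long, lying across its lane (along the chute's y) against the gate.
- canister_1: Black film canister, 31 mm across, 50 mm tall, standing uphill of the thick tube's press pad; origin under its middle.
- canister_2: Black film canister, 31 mm across, 50 mm tall, standing uphill of the slim tube's press pad; origin under its middle.
- tape_roll: Roll of paper tape lying flat, 60 mm across, 20 mm high; origin under its middle.
- glue_jar: Glass paste jar, 52 mm across, 70 mm tall; origin under its middle.
- loupe: Black magnifying loupe, 46 mm across, 42 mm tall; origin under its middle.
- eraser_block: White eraser, 55 x 24 x 14 mm, lying downhill of the thick tube's press pad; origin under its middle.
- stapler: Stapler, 130 x 34 mm, about 50 mm tall; origin under its middle.
- tube_thick: The same thick tube (its origin is at its centre and turns with it as it rolls).
- tube_slim: The same slim tube (its origin is at its centre and turns with it as it rolls).
Not all that is in view belongs to the job. Leave any green or turquoise look-alike of the tube_slim alone.

How it is judged:
By the outcome, as a careful person would: the job done as asked, in the order asked, and still so for the second after the job is handed in, with the robot touching nothing.
It also fails if it takes over 32 s, if anything falls off the work surface, if the arm or the gripper's body presses on something with over 40 N, if the wrist force passes 120 N, or if a joint passes its speed limit or range.

### The arm

A 7-joint arm with a two-finger parallel gripper is mounted at the origin on the work surface. World frame = base frame: x ahead of the robot, y to its left, z up, the work surface at z = 0. Lengths are in m, angles in degrees, forces in N, time in s.
With the tool pointing down it reaches from about 0.425 to 0.875 m from the base axis. Payload 4.7 kg.
Tool frame: the origin (TCP) lies between the finger pads; the fingertips stand 19 mm ahead of it and the grasp point (between the pads) is the TCP; x points along the fingers, z is the direction in which the jaws open and shut, and the axes are right-handed (so a half turn about x gives the same grasp; the last joint's range is limited). The gripper opens to 87 mm and grips with 3 to 60 N. Pads are 19 mm wide; open, the fingers measure 117 mm over their backs; the gripper's body (75 mm by 190 mm) begins 51 mm behind the grasp point.
Start: joints at [-64.968, 18.392, -4.016, 83.108, 1.295, 78.541, -3.26], TCP at [0.267, 0.593, 0.242] pointing down, gripper open.
Joint ranges: [-163.93, 163.93], [-17.29, 119.83], [-79.2, 71.16], [3.27, 140.29], [-89.18, 269.18], [5.43, 117.66], [-154.24, 154.24]. Speed limits (degrees/s): [147.25, 147.25, 180, 180, 180, 180, 180].

### API

Orientations are given as [roll, pitch, yaw] about the fixed x, y, z axes, in that order (R = Rz(yaw) Ry(pitch) Rx(roll)).
In Python, from cell import monitor, read_camera, camera_model, env, regions_of gives the robot as it stands. The module is installed in compiled form; this text tells all that it offers.
- The arm moves only by the tool step_arm, never from a script. Its argument "deltas" is a list of rows, each a list of 5 numbers: the gripper's target within -1 to 1 (fully open at 1, half-way at 0, shut at -1), then the shift along the tool's x, y, z in m, then the turn about the tool's x in degrees. A call has 1 to 12 rows; each row is the pose to reach, as a shift and turn from the pose commanded when the call began, along the tool's axes at that moment; what a row does not reach only later rows make up. A row lasts 1/8 s, in which the tool goes at most 62.5 mm and 10.7 degrees, less where a joint would pass 70% of its speed; a pose out of reach is approached as far as the arm can. A call with a gripper value outside its range is refused whole. The fingers move at their own pace and stop on an object; "newtons" is the grip in N (left out, the last holds). Time passes only in rows, so rows that repeat a pose let the fingers close. It gives the time, the measured TCP pose, the force and the opening at its end, in the units of the state.
- monitor.get_obs(): the state, without advancing time (a new reading comes with each control period).
- read_camera(name): name is "side" or "top"; returns (picture, depth): 384x512x3 uint8, red, green, blue; 384x512 float32, m along the optical axis (not along the pixel's ray), 0 where there is no reading.
- camera_model(name): a dict with "fx", "fy", "cx", "cy" (pixels), "xyz" and "attitude" of the camera in the world. Camera axes: x right, y down, z forward; pixel columns grow to the right and rows downward; lengths in m; the calibration is good to about 2 mm. A picture is of the moment at which its call begins. camera_model takes no time and is no camera call.
- env.sign_off(): hands the job in, once; it reports no verdict.
Trained networks look in the newest picture that a camera, given by its name, has taken for a name from the list of things; names that differ only in an ending like _2 or _b are one class to them, and where a whole thing is asked for, a point or a joint stands for the part that bears it (a point fixed in the world has none). Each returns a list of dicts, best first, with "p" (0 to 1); they miss things now and then, are a little off and sometimes report something else, mostly with a low value. They report only what shows in the picture. A call takes as long as a camera call. They do not tell look-alikes from the thing itself.
- regions_of(camera, thing): "pixels" (384x512 bool, what is visible of it) and "pixel" ([column, row] in pixels, amid what is visible of it).
The state is a dict: "time_s": time; "qpos": joint angles; "joint_velocities": joint speeds; "effort": joint torques, N m; "tool_pos": TCP position; "tool_rot": TCP orientation; "force": force on the tool from outside, world axes, zero at the start; "wrist_torque": the same for the moment, N m; "grip_width": finger opening in m.
Only numpy, scipy, OpenCV 4.12 (cv2) and the standard library are available. Lean on these libraries where they do the work, as an engineer would, in place of code of your own. Each camera call takes 0.05 s, during which the arm holds its last target. There are 200 camera calls.

## Working session

There is one attempt and no reset: what is moved stays moved. The work goes in short steps, Python scripts to look and compute and a tool call to move; the robot and the scene stay as the last step left them, time stands still between calls to the robot, and variables do not carry over. Pictures are saved under pics/ and viewed, about 8 in all and at most 12, crops included, and the job is handed in when it is done.

Besides the shell and the picture viewer there is one more tool, called after "Call:" by a JSON object that holds its "fn" and its "kwargs", one argument or row to a line. step_arm: Moves the arm, as the interface text tells. Its arguments: {"type":"object","properties":{"deltas":{"type":"array"},"newtons":{"type":"number"}},"required":["deltas"]}

```bash
mkdir -p pics
cat > h.py <<'E'
import numpy as np,cv2
from scipy.spatial.transform import Rotation as R
from cell import monitor,read_camera,camera_model,env,regions_of
def cloud(name,d):
    m=camera_model(name);v,u=np.mgrid[:384,:512]
    p=np.stack([(u-m["cx"])/m["fx"]*d,(v-m["cy"])/m["fy"]*d,d],-1)
    a=np.array(m["attitude"],float)
    r=a if a.shape==(3,3) else R.from_euler('xyz',a,degrees=True).as_matrix()
    return p@r.T+np.array(m["xyz"])
E
python3 - <<'E'
from h import *
ims=[]
for n in("top","side"):
    im,d=read_camera(n);print(camera_model(n));ims.append(im)
    c=cloud(n,d);np.save(n+".npy",c)
    for t in("tube_thick","tube_slim","pad_a","chute_a","canister_1","eraser_block"):
        for r in regions_of(n,t):
            q=c[r["pixels"]&(d>0)]
            print(n,t,round(r["p"],2),r["pixel"],r["pixels"].sum(),np.median(q,0).round(3) if len(q) else None)
    cv2.imwrite(f"pics/{n}0.png",cv2.resize(im[...,::-1],(800,600)))
print(monitor.get_obs())
E
```

```text
{'fx': 414.3403899023496, 'fy': 414.3403899023496, 'cx': 249.68315812436944, 'cy': 189.57049954524018, 'xyz': array([4.92157289e-01, 3.87388902e-04, 1.16845713e+00]), 'attitude': array([-175.82082535,   -0.30521351,  -90.66404645])}
top tube_thick 0.77 [284.0, 225.0] 475 [ 0.475 -0.097  0.085]
top tube_thick 0.72 [331.3, 196.6] 128 [ 0.551 -0.224  0.047]
top tube_slim 0.82 [152.6, 208.8] 282 [0.534 0.25  0.068]
top tube_slim 0.53 [99.2, 254.0] 306 [0.406 0.409 0.02 ]
top tube_slim 0.52 [232.9, 266.6] 256 [0.369 0.047 0.021]
top pad_a 0.59 [340.0, 227.0] 493 [ 0.469 -0.233  0.124]
top pad_a 0.59 [188.8, 218.7] 530 [0.498 0.158 0.115]
top pad_a 0.52 [294.8, 239.0] 3919 [ 0.44  -0.126  0.041]
top chute_a 0.83 [156.7, 219.3] 4828 [0.498 0.239 0.041]
top chute_a 0.56 [294.5, 236.4] 4125 [ 0.443 -0.128  0.042]
top chute_a 0.15 [329.4, 195.2] 98 [ 0.551 -0.224  0.048]
top canister_1 0.66 [205.1, 195.8] 120 [0.561 0.106 0.048]
top canister_1 0.48 [330.9, 197.4] 124 [ 0.551 -0.224  0.047]
{'fx': 378.25215445543637, 'fy': 378.25215445543637, 'cx': 258.3477692575631, 'cy': 186.68245659085076, '
[... 954 characters left out ...]
-0.228  0.049]
{'time_s': 0.7, 'qpos': array([-64.96914825,  18.38943471,  -4.01785679,  83.10499216,
         1.29639249,  78.54307386,  -3.26056316]), 'joint_velocities': array([ 0.04191141,  0.09450535,  0.06765397, -0.07118995, -0.02895286,
       -0.03764285, -0.01619143]), 'effort': array([ 3.23107279e-04, -4.90959978e+01, -4.02594628e-01, -3.12713492e+01,
       -6.35298807e-02,  3.33201257e-02,  2.23761242e-05]), 'tool_pos': array([0.26671497, 0.59278785, 0.24163746]), 'tool_rot': array([-24.78525892,  89.99150048,  40.99400914]), 'force': array([-0.33924414, -0.58585616,  0.21887459]), 'wrist_torque': array([-0.03250438, -0.04369425, -0.01503923]), 'grip_width': 0.08684798194750856}
```

View pics/top0.png

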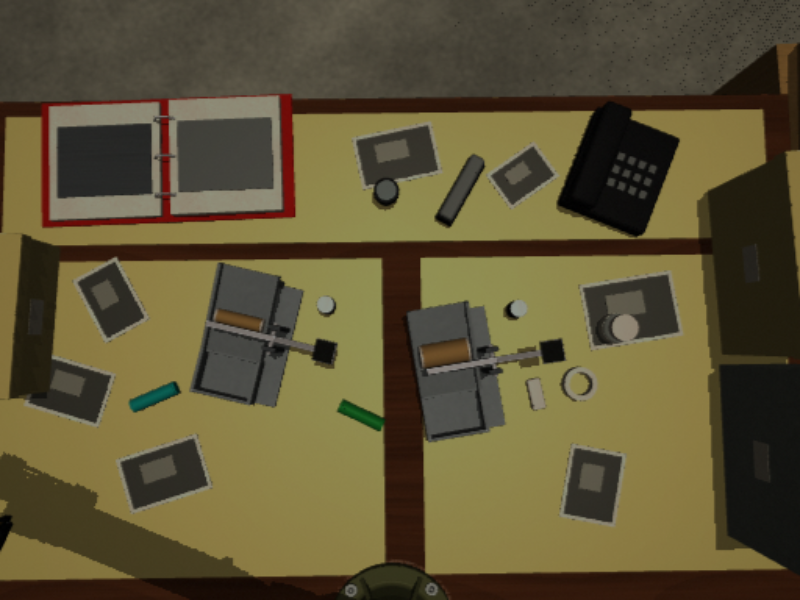

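View pics/side0.png

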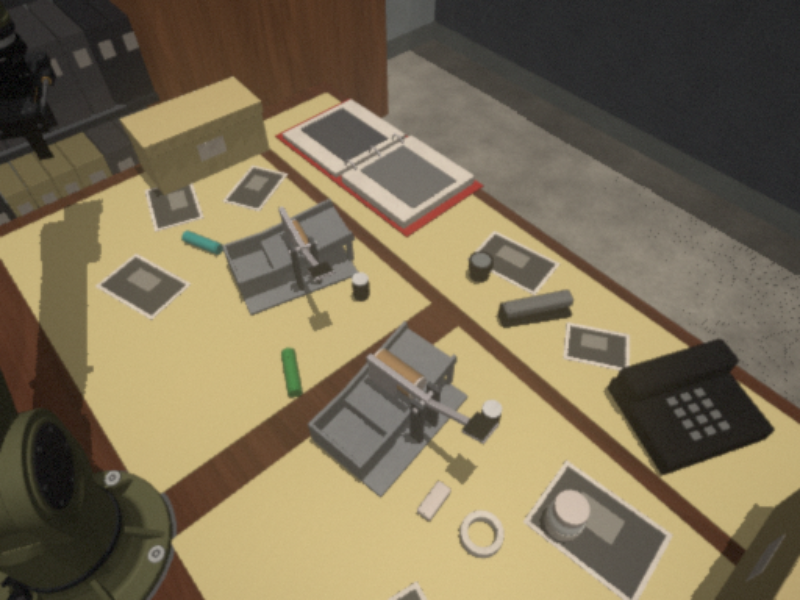

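The top view shows the thick tube in the right-hand chute, with its pad near (552,350) in the view, raw (353,224). The left chute holds the slim tube, and the green and turquoise tubes are decoys. The eraser (535,393), tape (578,383) and canister (515,308) stand near the pad, with none of them under it. Next I measure the pad and the chute's yaw.

```bash
cat >> h.py <<'E'
def plan(target,yawz,label=""):
    o=monitor.get_obs();M=R.from_euler('xyz',o["tool_rot"],degrees=True).as_matrix()
    z=M[:,2];a=np.degrees(np.arctan2(z[1],z[0]))
    t=(yawz-a+90)%180-90   # world yaw wanted; tool x down => opposite sign
    print(label,"axes",M.round(3).tolist(),"shift",(M.T@(np.array(target)-o["tool_pos"])).round(4),"turn",-t)
E
python3 - <<'E'
from h import *
im,d=read_camera("top");c=cloud("top",d)
dark=(im.max(-1)<40)
m=np.zeros_like(dark);m[208:240,338:368]=1
m&=dark&(c[...,2]>.11)&(c[...,2]<.16)
q=c[m];print("pad top",m.sum(),q.mean(0),q.min(0),q.max(0))
im2,d2=read_camera("side");c2=cloud("side",d2)
s=(np.hypot(c2[...,0]-q[:,0].mean(),c2[...,1]-q[:,1].mean())<.03)&(c2[...,2]>.1)&(im2.max(-1)<50)
print("pad side",s.sum(),c2[s].mean(0),c2[s].min(0),c2[s].max(0))
r=[r for r in regions_of("top","tube_thick")][0]["pixels"]
t=c[r][c[r][:,2]>.065];rc=cv2.minAreaRect((t[:,:2]*1000).astype(np.float32));print("tube",rc,t.mean(0))
ch=[x for x in regions_of("top","chute_a") if x["pixel"][0]>250][0]["pixels"]
print("chute",cv2.minAreaRect((c[ch][:,:2]*1000).astype(np.float32)))
p=q.mean(0)
plan([p[0],p[1],.242],0,"pad");plan([.52,.25,.242],0,"via")
E
```

```text
pad top 178 [ 0.47796467 -0.26159995  0.13800029] [ 0.4614892  -0.27790767  0.12772934] [ 0.49601391 -0.24412155  0.14566611]<stdin>:9: RuntimeWarning: Mean of empty slice.
  ret = um.true_divide(
Traceback (most recent call last):
ValueError: zero-size array to reduction operation minimum which has no identity
```

Run:
```python
from h import *
for y in (9,): plan([.478,-.2616,.242],y,"pad");plan([.53,.2,.242],y,"via")
```

```text
pad axes [[0.0, -0.912, 0.41], [0.0, 0.41, 0.912], [-1.0, -0.0, 0.0]] shift [-4.000e-04 -5.432e-01 -6.925e-01] turn 56.779658766889824
via axes [[0.0, -0.912, 0.41], [0.0, 0.41, 0.912], [-1.0, -0.0, 0.0]] shift [-4.000e-04 -4.013e-01 -2.502e-01] turn 56.779658766889824
```

Call:
{"fn": "step_arm", "kwargs": {
  "deltas": [
    [-1,0,-0.06,-0.036,10],
    [-1,0,-0.115,-0.07,19],
    [-1,0,-0.17,-0.106,28],
    [-1,0,-0.225,-0.14,38],
    [-1,0,-0.28,-0.175,47],
    [-1,0,-0.34,-0.21,56.8],
    [-1,0,-0.4,-0.25,56.8],
    [-1,0,-0.42,-0.305,56.8],
    [-1,0,-0.44,-0.363,56.8],
    [-1,0,-0.46,-0.421,56.8],
    [-1,0,-0.48,-0.479,56.8],
    [-1,0,-0.5,-0.537,56.8]
  ],
  "newtons": 20
}}

```text
time_s: 2.3
tool_pos: [0.5039, -0.0836, 0.2419]
tool_rot: [12.9, 89.9, 21.8]
force: [1.9, 0.6, -0.2]
grip_width: 0.0003
```

Run:
```python
from h import *
o=monitor.get_obs();print(o["time_s"],o["tool_pos"],o["tool_rot"],o["qpos"],o["grip_width"])
plan([.478,-.2616,.242],9,"pad")
```

```text
2.3 [ 0.50388904 -0.0835593   0.24194622] [12.85821171 89.91858499 21.84388568] [-24.71403988   0.60572428  31.65202397 103.66497824  -0.36839021
  75.7483165   16.01249964] 0.0003162617444053495
pad axes [[0.001, -0.156, 0.988], [0.001, 0.988, 0.156], [-1.0, 0.0, 0.001]] shift [-0.0002 -0.1718 -0.0534] turn -0.0143385826579987
```

Call:
{"fn": "step_arm", "kwargs": {
  "deltas": [
    [-1,0,-0.05,-0.016,0],
    [-1,0,-0.1,-0.032,0],
    [-1,0,-0.154,-0.0495,0],
    [-1,0,-0.154,-0.0495,0],
    [-1,0,-0.154,-0.0495,0]
  ]
}}

```text
time_s: 2.92
tool_pos: [0.4795, -0.2409, 0.2415]
tool_rot: [66.7, 90.0, 75.7]
force: [-0.0, 0.9, -0.2]
grip_width: 0.0009
```

Run:
```python
from h import *
o=monitor.get_obs();print(o["time_s"],o["tool_pos"],o["force"])
plan([.478,-.2616,.170],9,"pad")
im,d=read_camera("side");cv2.imwrite("pics/s1.png",cv2.resize(im[100:350,130:430,::-1],(720,600)))
```

```text
2.925 [ 0.47947847 -0.24091933  0.24151928] [-0.01188206  0.85874241 -0.20051498]
pad axes [[0.0, -0.156, 0.988], [0.001, 0.988, 0.156], [-1.0, 0.001, 0.0]] shift [ 0.0715 -0.0203 -0.0047] turn -0.03263050559255021
```

View pics/s1.png

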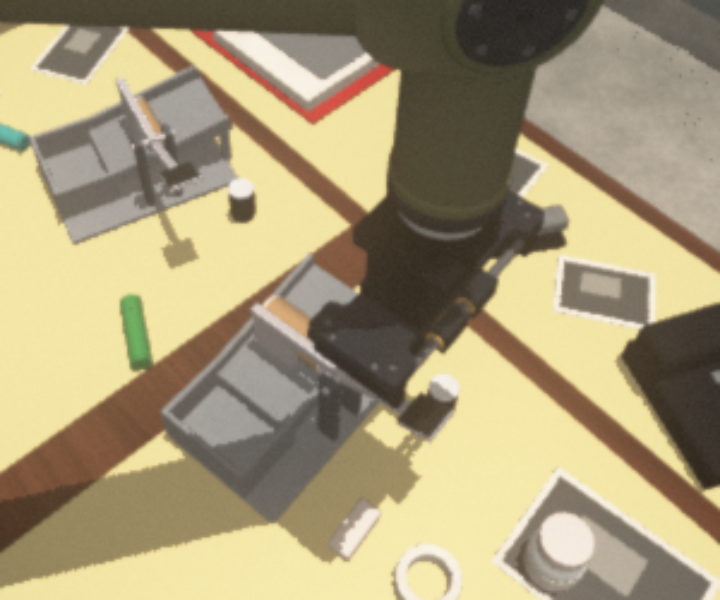

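The gripper, jaws shut, hangs just inboard of pad A (425,410 in the crop). The body's long side runs along the chute, clear of the lever. I shift it over and go down to just above the pad.

Call:
{"fn": "step_arm", "kwargs": {
  "deltas": [
    [-1,0,-0.021,-0.005,0],
    [-1,0.035,-0.021,-0.005,0],
    [-1,0.065,-0.021,-0.005,0],
    [-1,0.065,-0.021,-0.005,0],
    [-1,0.065,-0.021,-0.005,0]
  ]
}}

```text
time_s: 3.6
tool_pos: [0.4787, -0.2623, 0.1776]
tool_rot: [-19.2, 89.9, -10.1]
force: [0.7, 0.2, 0.0]
grip_width: 0.0004
```

Run:
```python
from h import *
o=monitor.get_obs();print(o["time_s"],o["tool_pos"],o["force"])
plan([.478,-.2616,.097],9,"stop")
im,d=read_camera("side");cv2.imwrite("pics/s2.png",cv2.resize(im[150:350,190:390,::-1],(600,600)))
```

```text
3.6 [ 0.4786923  -0.26230251  0.17762986] [0.7167973  0.2295578  0.00855575]
stop axes [[0.001, -0.158, 0.987], [-0.0, 0.987, 0.158], [-1.0, -0.0, 0.001]] shift [ 0.0806  0.0008 -0.0007] turn 0.08096208992665765
```

View pics/s2.png

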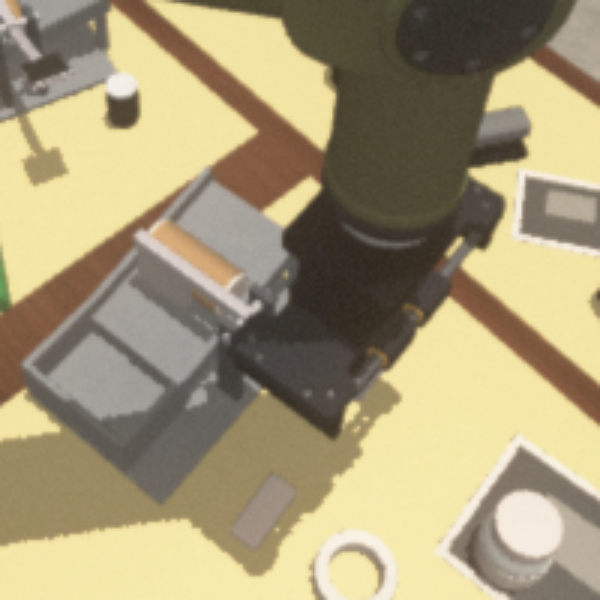

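The body clears the chute and the tube is still behind the gate. I press in stages, watching the force.

Call:
{"fn": "step_arm", "kwargs": {
  "deltas": [
    [-1,0.02,0,0,0],
    [-1,0.035,0,0,0],
    [-1,0.05,0,0,0],
    [-1,0.062,0,0,0],
    [-1,0.07,0,0,0],
    [-1,0.074,0,0,0],
    [-1,0.074,0,0,0]
  ]
}}

```text
time_s: 4.53
tool_pos: [0.4789, -0.262, 0.1029]
tool_rot: [34.4, 89.9, 43.4]
force: [1.2, 0.5, 8.4]
grip_width: 0.0006
```

Run:
```python
from h import *
o=monitor.get_obs();print(o["time_s"],o["tool_pos"],o["force"])
im,d=read_camera("side");cv2.imwrite("pics/s3.png",cv2.resize(im[150:350,190:390,::-1],(600,600)))
for r in regions_of("side","tube_thick"): print(r["p"],r["pixel"])
```

```text
4.525 [ 0.47886428 -0.26199391  0.1029012 ] [1.15038872 0.45138639 8.35166466]
0.78 [223.6, 278.8]
```

View pics/s3.png

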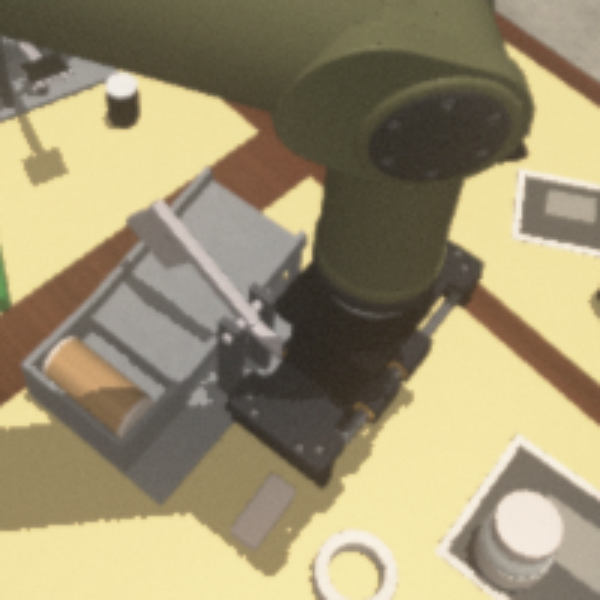

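The gate is up and the thick tube lies in the tray, at about (95,390) in the crop. Now I release the lever gently and retreat upward.

Call:
{"fn": "step_arm", "kwargs": {
  "deltas": [
    [-1,-0.015,0,0,0],
    [-1,-0.03,0,0,0],
    [-1,-0.045,0,0,0],
    [-1,-0.06,0,0,0],
    [-1,-0.08,0,0,0],
    [-1,-0.12,0,0,0],
    [-1,-0.16,0,0,0],
    [-1,-0.16,-0.05,0,0],
    [-1,-0.16,-0.1,0,0],
    [-1,-0.16,-0.14,0,0],
    [-1,-0.16,-0.14,0,0],
    [-1,-0.16,-0.14,0,0]
  ]
}}

```text
time_s: 6.12
tool_pos: [0.499, -0.4003, 0.2619]
tool_rot: [126.9, 89.9, 135.8]
force: [0.4, 0.2, 0.3]
grip_width: 0.0003
```

Run:
```python
from h import *
o=monitor.get_obs();print(o["time_s"],o["tool_pos"],o["force"])
ims=[]
for n in("side","top"):
    im,d=read_camera(n);c=cloud(n,d);ims.append(im)
    for t in("tube_thick","tube_slim","pad_a"):
        for r in regions_of(n,t):
            q=c[r["pixels"]&(d>0)];print(n,t,round(r["p"],2),r["pixel"],np.median(q,0).round(3) if len(q) else None)
    if n=="top":
        m=(im.max(-1)<40)&(np.hypot(c[...,0]-.478,c[...,1]+.2616)<.03)&(c[...,2]>.06)&(c[...,2]<.16)
        print("pad",m.sum(),c[m].mean(0) if m.any() else None)
cv2.imwrite("pics/f.png",cv2.resize(np.vstack([ims[0][60:360,60:460],ims[1][120:290,60:460]])[...,::-1],(510,600)))
```

```text
6.125 [ 0.49897109 -0.40027863  0.26187295] [0.3517068  0.1962217  0.28662457]
side tube_thick 0.85 [222.6, 280.0] [ 0.358 -0.118  0.052]
side tube_slim 0.7 [186.9, 238.1] [0.367 0.044 0.022]
side tube_slim 0.58 [129.3, 152.8] [0.405 0.405 0.021]
side tube_slim 0.56 [191.3, 145.7] [0.544 0.261 0.071]
side pad_a 0.82 [196.7, 161.6] [0.504 0.185 0.114]
side pad_a 0.62 [272.3, 256.8] [ 0.463 -0.176  0.112]
top tube_thick 0.74 [289.8, 270.3] [ 0.36  -0.114  0.05 ]
top tube_slim 0.69 [154.2, 208.3] [0.535 0.251 0.068]
top tube_slim 0.53 [97.8, 251.0] [0.406 0.409 0.02 ]
top tube_slim 0.51 [231.6, 264.4] [0.369 0.05  0.02 ]
top pad_a 0.66 [329.7, 227.4] [ 0.467 -0.215  0.117]
top pad_a 0.58 [190.9, 219.1] [0.496 0.145 0.119]
pad 180 [ 0.47801598 -0.26163565  0.13797157]
```

View pics/f.png

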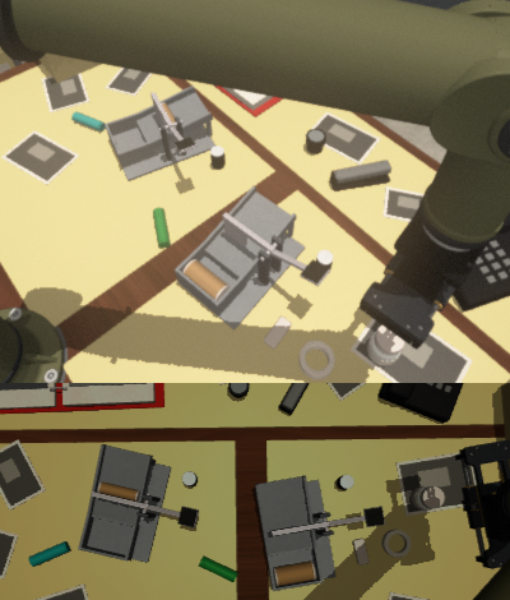

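The thick tube is in its tray, at (205,280) in the side half and (293,572) in the top half. The lever is back up with pad A at 138 mm. The slim tube is still behind its gate, and the gripper is clear of everything.

```bash
python3 -c "
from cell import env;print(env.sign_off())"
```

```text
the job is handed in; nothing more can be done
None
```

The job is done and handed in. With the fingers shut, I pressed the pad of the thick tube's lever (right-hand chute) down to about 0.6 rad. The force on the tool read about 8 N at the bottom. The gate lifted, the thick tube rolled into the tray, and I let the lever come back up slowly.

My last checks, at 6.1 s of the 32 s allowed:
- **Thick tube:** it lies in the tray at about (0.36, -0.115).
- **Lever and gate:** the pad is back at 138 mm, within 0.1 mm of where it rested before, so the gate should be shut. I judged the gate from this and the pictures, not from a lever reading.
- **Slim tube:** it has not moved and its lever looks at rest.
- **Other objects:** I saw nothing else moved in the final pictures, but I did not re-measure each one.
- **Gripper:** it ended clear of everything, about 0.26 m above the table.

No check failed or disagreed. The one gap was that, before the press, the side camera gave no usable second reading of the pad, so its position came from the top camera alone.

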